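# Lock the platform tray onto the tube mixer

### The arm

A 7-joint arm with a two-finger parallel gripper is mounted at the origin on the work surface. World frame = base frame: x ahead of the robot, y to its left, z up, the work surface at z = 0. Lengths are in m, angles in degrees, forces in N, time in s.
With the tool pointing down it reaches from about 0.4 to 0.875 m from the base axis. Payload 4.4 kg.
Tool frame: the origin (TCP) lies midway between the tips of the shut fingers; the grasp point (between the pads) lies 19 mm behind it; z points along the fingers, y is the direction in which the jaws open and shut (so a half turn about z gives the same grasp; the last joint's range is limited). The gripper opens to 85 mm and grips with 20 to 120 N. Pads are 22 mm wide; open, the fingers measure 114 mm over their backs; the gripper's body (76 mm by 85 mm) begins 54 mm behind the grasp point. The pads swing forward as they close: fully open they stand 13 mm farther back than shut.
Start: joints at [71.746, 36.005, 2.206, 86.941, -1.547, 57.084, -1.146], TCP at [0.163, -0.629, 0.231] pointing down, gripper open.
Joint ranges: [-175.42, 175.42], [-21.48, 121.26], [-71.46, 75.88], [10.55, 141.38], [-63.04, 243.04], [13.31, 113.54], [-168.57, 168.57]. Speed limits (degrees/s): [147.25, 147.25, 180, 180, 180, 180, 180].

### API

Orientations are given as [roll, pitch, yaw] about the fixed x, y, z axes, in that order (R = Rz(yaw) Ry(pitch) Rx(roll)).
In Python, from rig import ctrl gives the robot as it stands. The module is installed in compiled form; this text tells all that it offers.
- The arm moves only by the tool carry_out, never from a script. Its arguments are lists of equal length, an entry for each row: "delta_pos": the shift along the tool's x, y, z normalised to -1 to 1, where 1 is 1 m, a list of three; "delta_rot": the turn, a rotation vector about the tool's x, y, z normalised to -1 to 1, where 1 is 30 degrees, a list of three; "gripper": the closure, from -1 (fully open) to 1 (shut), so that 0 is half open. In form: {"delta_pos": [[x, y, z], ...], "delta_rot": [[wx, wy, wz], ...], "gripper": [gripper, ...]}. A call has 1 to 5 rows; each row is the pose to reach, as a shift and turn from the pose commanded when the call began, along the tool's axes at that moment; what a row does not reach only later rows make up. A row lasts 1/8 s, in which the tool goes at most 62.5 mm and 10.7 degrees, less where a joint would pass 70% of its speed; a pose out of reach is approached as far as the arm can. A call with a number of a shift or a turn outside -1 to 1 is refused whole. A call with a gripper value outside its range is refused whole. The fingers move at their own pace and stop on an object; "force" is the grip in N (left out, the last holds). Time passes only in rows, so rows that repeat a pose let the fingers close. It gives the time, the measured TCP pose, the force and the opening at its end, in the units of the state.
- ctrl.state(): the state, without advancing time (a new reading comes with each control period).
- ctrl.capture(name): name is "scene" or "top"; returns a dict with "frame" (400x640x3 uint8, red, green, blue), "vfov" (degrees; the focal length in pixels is half the picture's height over the tangent of half this angle, whatever the lens; pixels are square), "cx", "cy" (the principal point, pixels), "pose" (4x4, takes a point from camera to world coordinates). Camera axes: x right, y down, z forward; pixel columns grow to the right and rows downward; lengths in m; the calibration is good to about 2 mm. A picture is of the moment at which its call begins. There is no depth.
- ctrl.close_job(): hands the job in, once; it reports no verdict.
The state is a dict: "time_s": time; "joints": joint angles; "joint_vel": joint speeds; "joint_torque": joint torques, N m; "eef_pos": TCP position; "tool_rot": TCP orientation; "contact_force": force on the tool from outside, world axes, zero at the start; "wrist_torque": the same for the moment, N m; "opening": finger opening in m.
Only numpy, scipy, OpenCV 4.12 (cv2) and the standard library are available. Lean on these libraries where they do the work, as an engineer would, in place of code of your own. Each camera call takes 0.05 s, during which the arm holds its last target.

### The job

The platform tray has been left pushed back on the deck of the tube mixer. With both locking drifts still raised, draw the tray towards you along the deck until it meets the front stop, so that its two holes come roughly under the drifts; then push both drifts down fully home, one after the other, so that their tapers pull the tray into line and lock it. Let go, and leave the tube rack, bottle and jar where they stand.

Things in the scene. Friction and masses are not known exactly. Their poses are not given: they have to be found in the camera images.
- mixer: Low white tube mixer with grey deck, fixed on the bench: x -105 to +195 mm, 290 mm wide (y), deck top 50 mm above the bench. Origin on the bench under the place of the locked tray's centre; -x is the front (towards the robot), +y left, z up. Low guide rails (to 62 mm high) lead the tray: inner faces at |y| 119 mm at the back, closing to 113 mm at the brackets (3 mm play a side there).
- front_stop (a point): Middle of the rear face of the fixed stop bar across the deck's front: mixer x = -74 mm; bar 150 mm wide, its top 60 mm above the bench. With the tray's front edge against it, the tray's holes lie 4 mm too far forward (-x) of the drifts, which is within reach of the tapers.
- tray: Loose flat steel tray on the deck, 140 (x) x 220 (y) x 8 mm, about 0.4 kg, starting 50 to 95 mm behind (+x of) its locked place. Origin: centre of underside; axes as the mixer's when locked. Middle 122 x 122 mm is a black ribbed rubber mat, surface 10 mm above the origin, with a raised lip round it (top 14 mm): press a fingertip on the mat, or behind the front lip, and pull. Slides with a few N.
- hole_left (a point): Centre of the mouth of the left (+y) 20 mm hole in the tray, at tray x = -45, y = +90, z = 8 mm (plate's top face).
- hole_right (a point): Centre of the mouth of the right hole, at tray x = -45, y = -90, z = 8 mm.
- seat_left (a point): Point on the left drift's axis, 58 mm above the bench (height of the tray's top face): mixer x = -45, y = +90 mm; the left hole's centre must come here. Fixed steel bracket here: 40 mm long in x, |y| 71 to 133 mm, upper jaw 66 to 78 mm above the bench, under which the tray's bare side strip slides.
- seat_right (a point): The same on the right drift's axis: mixer x = -45, y = -90 mm, with the same bracket mirrored.
- drift_left (a joint): How far the left drift is pushed down, in m: near 0 raised, 0.050 fully home with its head on the jaw. Vertical dark steel drift, 78 mm long: flat head 32 mm wide, 12 mm thick, 18 mm shank, nose tapering over 42 mm to 6 mm wide. Raised, its tip is 4 mm above the tray's top face. Stays where left (3 N friction); takes about 5 to 15 N to drive through the offset hole.
- drift_right (a joint): The same for the right drift.
- head_left (a point): Centre of the flat top of the left drift's head: 140 mm above the bench when fully raised, 90 mm when home. Push straight down here.
- head_right (a point): The same for the right drift.
- tube_rack: Bystander: blue tube rack with capped tubes, 90 x 160 mm, 103 mm high, standing loose beside the mixer; origin at the centre of its underside. Not to be moved.
- bottle: Bystander: white bottle, 64 mm wide, 150 mm high, origin at its underside. Not to be moved.
- jar: Bystander: clear jar, 72 mm wide, 75 mm high, origin at its underside. Not to be moved.

How it is judged (in metres and radians):
On the way, in this order (a step that is already met when the one before it is completed fails the run):
1. with both drifts still raised, the tray is drawn in so that both holes lie within 8 mm of the drifts' axes (horizontal distance between hole_left and seat_left below 0.008 m and horizontal distance between hole_right and seat_right below 0.008 m and value of joint each of drift_left, drift_right below 0.008 m), for 0.2 s.
2. one drift is pushed home through its hole (((value of joint drift_left above 0.046 m and horizontal distance between hole_left and seat_left below 0.003 m) or (value of joint drift_right above 0.046 m and horizontal distance between hole_right and seat_right below 0.003 m))), for 0.1 s.
At the end, for the whole second after the job is handed in: Both drifts are home (within 4 mm of full travel) through the tray's holes, each hole centre within 3 mm of its drift's axis; the tray lies flat on the deck (within 3 mm and 0.03 rad) and at rest; rack, bottle and jar were not moved (value of joint each of drift_left, drift_right above 0.046 m and horizontal distance between hole_left and seat_left below 0.003 m and horizontal distance between hole_right and seat_right below 0.003 m and angle between tray's own z axis and vertical below 0.03 rad and z of tray in the frame of mixer below 0.053 m and linear speed of tray below 0.01 m/s); the robot touches nothing.
It fails at once if the tube rack is moved more than 20 mm or tipped (distance of tube_rack from where it was at the start of the episode above 0.02 m or angle between tube_rack's own z axis and vertical above 0.3 rad).
It fails at once if the bottle is moved more than 20 mm or tipped (distance of bottle from where it was at the start of the episode above 0.02 m or angle between bottle's own z axis and vertical above 0.3 rad).
It fails at once if the jar is moved more than 20 mm or tipped (distance of jar from where it was at the start of the episode above 0.02 m or angle between jar's own z axis and vertical above 0.3 rad).
It also fails if it takes over 72 s, if anything falls off the work surface, if the arm or the gripper's body presses on something with over 40 N, if the wrist force passes 120 N, or if a joint passes its speed limit or range.

## Working session

There is one attempt and no reset: what is moved stays moved. The work goes in short steps, Python scripts to look and compute and a tool call to move; the robot and the scene stay as the last step left them, time stands still between calls to the robot, and variables do not carry over. Pictures are saved under pics/ and viewed, and the job is handed in when it is done.

Besides the shell and the picture viewer there is one more tool, called after ">>>" as name(argument=value, ...) on one line, values as JSON. carry_out: Moves the arm, as the interface text tells. Scaled input: -1 to 1 covers 1 m each way for a shift and 30 degrees each way for a turn. Its arguments: {"type":"object","properties":{"delta_pos":{"type":"array"},"delta_rot":{"type":"array"},"gripper":{"type":"array"},"force":{"type":"number"}},"required":["delta_pos","delta_rot","gripper"]}

```bash
mkdir -p pics
cat > h.py <<'E'
import numpy as np, cv2, pickle
from rig import ctrl
def cap(n,f):
    c=ctrl.capture(n); cv2.imwrite(f'pics/{f}.png',c['frame'][:,:,::-1]); pickle.dump(c,open(f'pics/{f}.pkl','wb')); return c
def K(c):
    f=200/np.tan(np.radians(c['vfov'])/2); return f
def ray(c,u,v,z):
    f=K(c); d=np.array([(u-c['cx'])/f,(v-c['cy'])/f,1]); P=np.array(c['pose']); d=P[:3,:3]@d; o=P[:3,3]; return o+d*(z-o[2])/d[2]
def proj(c,p):
    P=np.array(c['pose']); q=P[:3,:3].T@(np.array(p)-P[:3,3]); f=K(c); return f*q[:2]/q[2]+[c['cx'],c['cy']]
E
python3 - <<'E'
from h import *
print(ctrl.state())
for n in('scene','top'):
    c=cap(n,n+'0'); print(n,c['vfov'],c['cx'],c['cy'],np.round(c['pose'],3).tolist())
E
```

```text
{'time_s': 0.0, 'joints': array([71.74580391, 36.05932329,  2.20043134, 86.99693058, -1.54756082,
       57.08262405, -1.14602144]), 'joint_vel': array([ 0.03533853, -0.02691617,  0.02164871, -0.05474149, -0.0469255 ,
        0.0656724 ,  0.02496009]), 'joint_torque': array([-2.82457968e-04, -5.63406730e+01,  1.22636531e+00, -1.93445492e+01,
        1.10581471e-02,  1.04657272e-02,  2.28264162e-05]), 'eef_pos': array([ 0.16246718, -0.62871909,  0.23037859]), 'tool_rot': array([-1.79890720e+02, -2.54166732e-04,  1.44854189e+01]), 'contact_force': array([ 0.05875289, -0.34723632,  0.43006929]), 'wrist_torque': array([ 0.00111166,  0.00720698, -0.03054404]), 'opening': 0.0852212986237334}
scene 44.71852681957793 320.0278602083219 196.40930763822303 [[0.301, 0.782, -0.546, 1.183], [0.954, -0.249, 0.17, -0.131], [-0.003, -0.571, -0.821, 0.986], [0.0, 0.0, 0.0, 1.0]]
top 46.49731909499537 315.37826312246705 203.67662289910126 [[0.027, -0.998, 0.051, 0.529], [-1.0, -0.028, -0.007, 0.064], [0.008, -0.051, -0.999, 1.057], [0.0, 0.0, 0.0, 1.0]]
```

View pics/scene0.png

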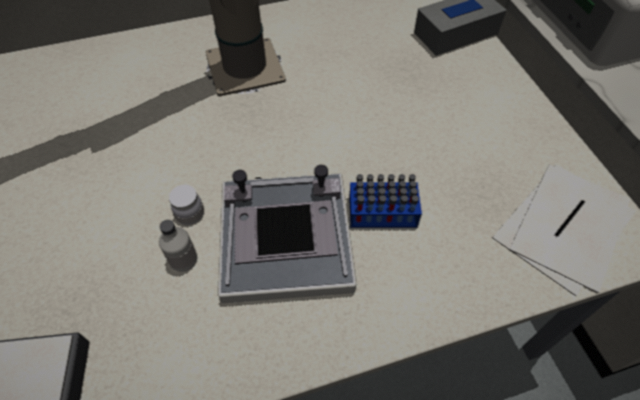

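View pics/top0.png

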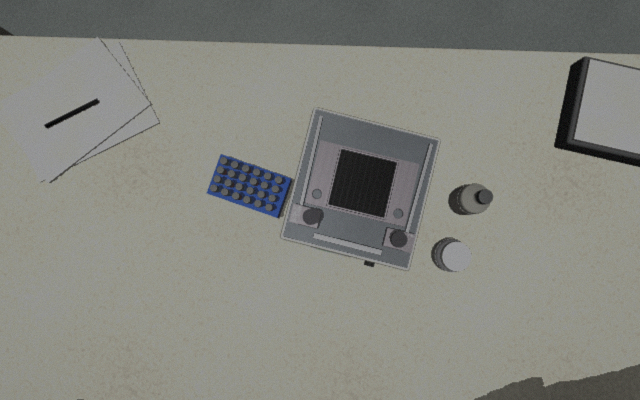

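The scene view shows the mixer at about (287,235), with raised drifts at its front. The top view shows drift heads near (313,216) and (399,238), the mat near (363,184), holes near (317,194) and (398,213), the rack to the left, and the bottle and jar to the right. I'll enlarge the crops to measure.

Run:
```python
import cv2
i=cv2.imread('pics/top0.png')[95:285,270:460]; i=cv2.convertScaleAbs(cv2.resize(i,None,fx=3.1,fy=3.1,interpolation=cv2.INTER_CUBIC),alpha=1.6); cv2.imwrite('pics/topc.png',i)
i=cv2.imread('pics/scene0.png')[155:305,205:365]; i=cv2.convertScaleAbs(cv2.resize(i,None,fx=4,fy=4,interpolation=cv2.INTER_CUBIC),alpha=1.6); cv2.imwrite('pics/scenec.png',i)
```

```text
(no output)
```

View pics/topc.png

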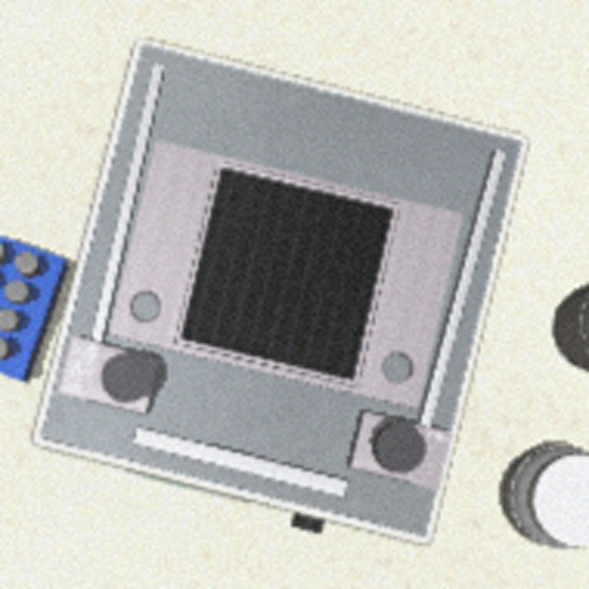

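View pics/scenec.png

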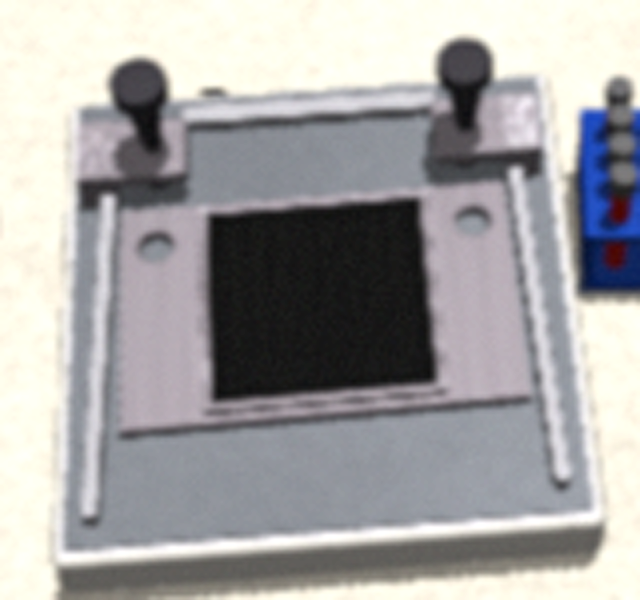

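```bash
cat > m.py <<'E'
from h import *
c=pickle.load(open('pics/top0.pkl','rb')); s=pickle.load(open('pics/scene0.pkl','rb'))
T=lambda a,b,z: ray(c,a/3.1+270-.3,b/3.1+95-.3,z)
S=lambda a,b,z: ray(s,a/4+205-.4,b/4+155-.4,z)
r=lambda p:np.round(p,4)
ct=[T(*p,.05) for p in[(140,42),(525,140),(430,542),(37,440)]]
cs=[S(*p,.05) for p in[(600,517),(60,555),(80,108),(545,80)]] # BL,BR,FR,FL
for n,q in(('top',ct),('scene',[cs[0],cs[1],cs[2],cs[3]])):
    q=np.array(q)
    x=(q[0]+q[1]-q[2]-q[3])[:2]; y=(q[0]+q[3]-q[1]-q[2])[:2]
    print(n,r(q[:,:2]).tolist(),'ax',np.degrees(np.arctan2(x[1],x[0])),np.degrees(np.arctan2(-y[0],y[1])),np.linalg.norm(x)/2,np.linalg.norm(y)/2)
    a=np.arctan2(x[1],x[0]); e=np.array([np.cos(a),np.sin(a)]); print(' origin',r(q[:,:2].mean(0)-.045*e))
print('heads T',r(T(134,376,.14)),r(T(400,444,.14)),'S',r(S(465,62,.14)),r(S(138,84,.14)))
print('holes T',r(T(146,306,.058)),r(T(397,368,.058)),'S',r(S(472,220,.056)),r(S(155,246,.056)))
print('mat T',r(np.mean([T(*p,.06) for p in[(222,170),(393,207),(353,380),(184,340)]],0)),'S',r(np.mean([S(*p,.06) for p in[(210,214),(417,200),(436,382),(213,400)]],0)))
print('stop T',r(T(135,434,.06)),r(T(346,487,.06)))
E
python3 m.py
```

```text
top [[0.7893, 0.0642], [0.7274, -0.209], [0.444, -0.1468], [0.5072, 0.1282]] ax -12.572227664841012 -12.85692521374024 0.28975166590012047 0.2811104625408108
 origin [ 0.573 -0.031]
scene [[0.7946, 0.0649], [0.7304, -0.2076], [0.4502, -0.1421], [0.5148, 0.1305]] ax -13.180186980577053 -13.283974254662015 0.28756065387394886 0.28001958203389843
 origin [ 0.5787 -0.0283]
heads T [0.5513 0.0621 0.14  ] [ 0.5128 -0.1078  0.14  ] S [0.5539 0.0675 0.14  ] [ 0.5142 -0.1075  0.14  ]
holes T [0.6021 0.055  0.058 ] [ 0.5639 -0.1201  0.058 ] S [0.6017 0.0564 0.056 ] [ 0.5641 -0.1203  0.056 ]
mat T [ 0.627  -0.0429  0.06  ] S [ 0.6266 -0.0406  0.06  ]
stop T [0.5134 0.0602 0.06  ] [ 0.4809 -0.0861  0.06  ]
```

```bash
cat >> h.py <<'E'
from scipy.spatial.transform import Rotation as R
O=np.array([.577,-.031]); YAW=-12.8
e=np.array([np.cos(np.radians(YAW)),np.sin(np.radians(YAW))]); n=np.array([-e[1],e[0]])
def mix(x,y): return O+x*e+y*n
def delta(p,yaw=77.2):
    s=ctrl.state(); r0=R.from_euler('xyz',s['tool_rot'],degrees=True); r1=R.from_euler('xyz',[180,0,yaw],degrees=True)
    print('t',round(s['time_s'],2),'eef',np.round(s['eef_pos'],4),np.round(s['tool_rot'],2),'F',np.round(s['contact_force'],2),'op',round(s['opening'],4))
    print('dpos',np.round(r0.inv().apply(np.array(p)-s['eef_pos']),4),'drot/30',np.round(np.degrees((r0.inv()*r1).as_rotvec())/30,4))
E
python3 - <<'E'
from h import *
print(mix(.009,0),mix(-.045,.09),mix(-.045,-.09)); delta([*mix(.009,0),.231])
E
```

```text
[ 0.58577634 -0.03299394] [0.55305764 0.06673312] [ 0.51317891 -0.10879376]
t 0.1 eef [ 0.1625 -0.6288  0.2305] [-179.9     0.     14.49] F [-0.12  0.14 -0.33] op 0.0855
dpos [ 5.589e-01 -4.709e-01  3.000e-04] drot/30 [-3.1000e-03 -1.8000e-03 -2.0904e+00]
```

>>> carry_out(delta_pos=[[0.559,-0.471,0],[0.559,-0.471,0],[0.559,-0.471,0],[0.559,-0.471,0],[0.559,-0.471,0]], delta_rot=[[0,0,-1],[0,0,-1],[0,0,-1],[0,0,-1],[0,0,-1]], gripper=[1,1,1,1,1])

```text
time_s: 0.72
eef_pos: [0.3444, -0.3729, 0.2312]
tool_rot: [-180.0, -0.0, 44.5]
contact_force: [1.2, -0.0, -0.6]
opening: 0.0001
```

```bash
python3 -c "
from h import *
delta([*mix(.009,0),.231])"
```

```text
t 0.72 eef [ 0.3444 -0.3729  0.2312] [-1.800e+02 -1.000e-02  4.446e+01] F [ 1.22 -0.04 -0.61] op 0.0001
dpos [ 4.103e-01 -7.350e-02  3.000e-04] drot/30 [-0.0000e+00 -5.0000e-04 -1.0912e+00]
```

>>> carry_out(delta_pos=[[0.41,-0.073,0],[0.41,-0.073,0],[0.41,-0.073,0],[0.41,-0.073,0],[0.41,-0.073,0]], delta_rot=[[0,0,-1],[0,0,-1],[0,0,-1],[0,0,-1],[0,0,-1]], gripper=[1,1,1,1,1])

```text
time_s: 1.35
eef_pos: [0.5255, -0.1185, 0.2311]
tool_rot: [-180.0, 0.0, 74.5]
contact_force: [0.8, -1.4, -0.1]
opening: 0.0001
```

```bash
python3 -c "
from h import *
delta([*mix(.009,0),.12])"
```

```text
t 1.35 eef [ 0.5255 -0.1185  0.2311] [-1.7999e+02  1.0000e-02  7.4460e+01] F [ 0.83 -1.42 -0.09] op 0.0001
dpos [0.0985 0.0352 0.1111] drot/30 [-0.0005  0.0005 -0.0914]
```

>>> carry_out(delta_pos=[[0.0985,0.035,0],[0.0985,0.035,0],[0.0985,0.035,0.11],[0.0985,0.035,0.11],[0.0985,0.035,0.11]], delta_rot=[[0,0,-0.09],[0,0,-0.09],[0,0,-0.09],[0,0,-0.09],[0,0,-0.09]], gripper=[1,1,1,1,1])

```text
time_s: 1.98
eef_pos: [0.5815, -0.0345, 0.1178]
tool_rot: [-179.5, 0.1, 77.2]
contact_force: [-0.9, -0.2, -0.6]
opening: 0.0
```

```bash
python3 -c "
from h import *
delta([*mix(.009,0),.064])
c=cap('scene','s1');cv2.imwrite('pics/s1c.png',cv2.convertScaleAbs(cv2.resize(c['frame'][130:305,205:365,::-1],None,fx=3,fy=3,interpolation=2),alpha=1.6))
c=cap('top','t1');cv2.imwrite('pics/t1c.png',cv2.convertScaleAbs(cv2.resize(c['frame'][95:285,270:460,::-1],None,fx=3,fy=3,interpolation=2),alpha=1.6))"
```

```text
t 1.98 eef [ 0.5815 -0.0345  0.1178] [-1.7951e+02  1.1000e-01  7.7210e+01] F [-0.88 -0.16 -0.64] op 0.0
dpos [0.0025 0.0043 0.0538] drot/30 [-0.0163  0.0037  0.0002]
```

View pics/s1c.png

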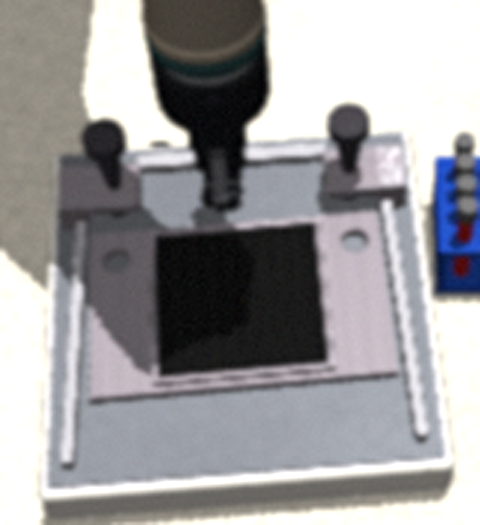

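View pics/t1c.png

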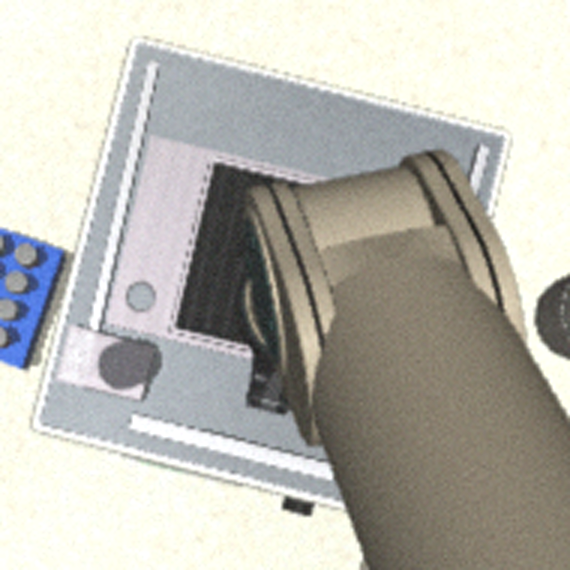

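```bash
python3 -c "
from h import *
delta([*mix(.012,0),.07])
for n in('s1','t1'):
  c=pickle.load(open(f'pics/{n}.pkl','rb')); print(n,proj(c,[.5815,-.0345,.118]),proj(c,[*mix(-.010,0),.062]))"
```

```text
t 2.08 eef [ 0.5855 -0.0344  0.1222] [ 1.7996e+02 -2.0000e-02  7.7170e+01] F [ 0.2  -0.27 -0.42] op -0.0001
dpos [0.0014 0.003  0.0522] drot/30 [ 0.0015 -0.0006 -0.0008]
s1 [279.99859595 197.11194579] [282.54325119 205.57609875]
t1 [361.11004772 202.64828483] [355.51325388 210.61571523]
```

The scene view shows the shut fingertips at (279,198), as predicted, and the mat's front edge at about (283,206), also as predicted. I'll go down just behind the front lip.

>>> carry_out(delta_pos=[[0.001,0.003,0.04],[0.001,0.003,0.052],[0.001,0.003,0.055],[0.001,0.003,0.057]], delta_rot=[[0,0,0],[0,0,0],[0,0,0],[0,0,0]], gripper=[1,1,1,1])

```text
time_s: 2.58
eef_pos: [0.589, -0.0341, 0.0657]
tool_rot: [179.9, -0.0, 77.2]
contact_force: [0.0, 0.7, 0.3]
opening: 0.0001
```

>>> carry_out(delta_pos=[[0,0,0.001],[0,0,0.002]], delta_rot=[[0,0,0],[0,0,0]], gripper=[1,1])

```text
time_s: 2.82
eef_pos: [0.5884, -0.0341, 0.0629]
tool_rot: [179.9, -0.0, 77.2]
contact_force: [0.4, -0.0, 0.8]
opening: 0.0006
```

>>> carry_out(delta_pos=[[0,0,0.001],[0,0,0.002],[0,0,0.002]], delta_rot=[[0,0,0],[0,0,0],[0,0,0]], gripper=[1,1,1])

```text
time_s: 3.2
eef_pos: [0.5879, -0.0341, 0.0602]
tool_rot: [-180.0, 0.0, 77.2]
contact_force: [-0.3, 0.4, -0.3]
opening: 0.0001
```

>>> carry_out(delta_pos=[[0,0,0.001],[0,0,0.001]], delta_rot=[[0,0,0],[0,0,0]], gripper=[1,1])

```text
time_s: 3.45
eef_pos: [0.588, -0.0341, 0.0601]
tool_rot: [180.0, 0.0, 77.2]
contact_force: [-2.3, 0.8, 6.4]
opening: -0.0
```

>>> carry_out(delta_pos=[[0,-0.004,0],[0,-0.008,0],[0,-0.013,0],[0,-0.018,0],[0,-0.024,0]], delta_rot=[[0,0,0],[0,0,0],[0,0,0],[0,0,0],[0,0,0]], gripper=[1,1,1,1,1])

```text
time_s: 4.08
eef_pos: [0.5665, -0.0288, 0.0601]
tool_rot: [179.7, -0.1, 77.2]
contact_force: [5.2, -0.8, 5.5]
opening: -0.0001
```

```bash
python3 -c "
from h import *
delta([*mix(.012,0),.07])
c=cap('scene','s2');cv2.imwrite('pics/s2c.png',cv2.convertScaleAbs(cv2.resize(c['frame'][130:305,205:365,::-1],None,fx=3,fy=3,interpolation=2),alpha=1.6))"
```

```text
t 4.08 eef [ 0.5665 -0.0288  0.0601] [ 1.7974e+02 -7.0000e-02  7.7180e+01] F [ 5.2  -0.76  5.5 ] op -0.0001
dpos [ 0.0001  0.0227 -0.0098] drot/30 [ 0.0086 -0.0023 -0.0007]
```

View pics/s2c.png

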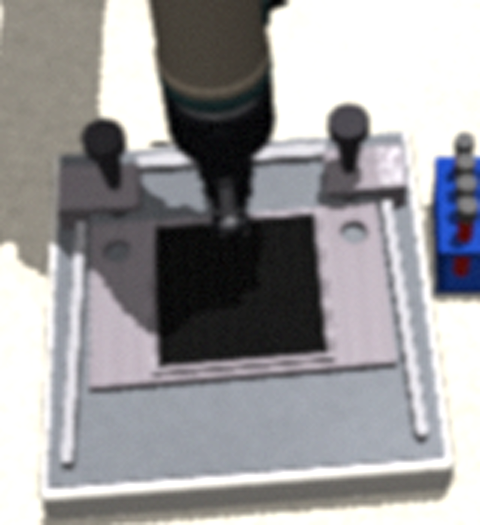

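The tray is moving: its rear edge went from about row 400 to 388 in the crop, and it stays square. Continuing the pull.

>>> carry_out(delta_pos=[[0,-0.006,0],[0,-0.012,0],[0,-0.018,0],[0,-0.024,0],[0,-0.028,0]], delta_rot=[[0,0,0],[0,0,0],[0,0,0],[0,0,0],[0,0,0]], gripper=[1,1,1,1,1])

```text
time_s: 4.75
eef_pos: [0.5391, -0.0225, 0.0601]
tool_rot: [179.8, -0.1, 77.2]
contact_force: [5.2, -1.5, 4.6]
opening: -0.0002
```

```bash
python3 -c "
from h import *
delta([*mix(.012,0),.07])
c=cap('scene','s3');cv2.imwrite('pics/s3c.png',cv2.convertScaleAbs(cv2.resize(c['frame'][130:305,205:365,::-1],None,fx=3,fy=3,interpolation=2),alpha=1.6))"
```

```text
t 4.75 eef [ 0.5391 -0.0225  0.0601] [ 1.7976e+02 -7.0000e-02  7.7180e+01] F [ 5.23 -1.49  4.58] op -0.0002
dpos [ 0.0002  0.0509 -0.0097] drot/30 [ 0.0081 -0.0022 -0.0008]
```

View pics/s3c.png

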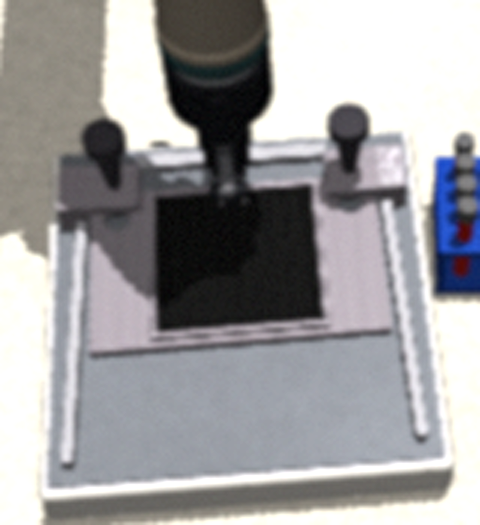

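```bash
python3 -c "
from h import *
def m(p): d=p[:2]-O; return np.round([d@e*1e3,d@n*1e3],1)
c=pickle.load(open('pics/s0.pkl' if 0 else 'pics/scene0.pkl','rb'))
g=lambda c,a,b,z:m(ray(c,a/3+205-.33,b/3+130-.33,z))
for f,p in(('s1',[(91,400),(396,375)]),('s2',[(91,389),(396,363)]),('s3',[(91,354),(392,330)])):
  c=pickle.load(open(f'pics/{f}.pkl','rb'));print(f,[g(c,*q,.056) for q in p])
"
```

```text
s1 [array([ 124.6, -106.8]), array([122.9, 111. ])]
s2 [array([ 115.8, -107. ]), array([113.2, 112. ])]
s3 [array([  87.3, -107.4]), array([ 85.8, 111.8])]
```

>>> carry_out(delta_pos=[[0,-0.005,0],[0,-0.009,0],[0,-0.012,0],[0,-0.014,0],[0,-0.015,0]], delta_rot=[[0,0,0],[0,0,0],[0,0,0],[0,0,0],[0,0,0]], gripper=[1,1,1,1,1])

```text
time_s: 5.42
eef_pos: [0.5247, -0.0192, 0.0601]
tool_rot: [179.7, -0.1, 77.2]
contact_force: [5.3, -0.9, 5.9]
opening: -0.0002
```

>>> carry_out(delta_pos=[[0,-0.001,0],[0,-0.002,0]], delta_rot=[[0,0,0],[0,0,0]], gripper=[1,1])

```text
time_s: 5.68
eef_pos: [0.5229, -0.0188, 0.0601]
tool_rot: [179.7, -0.1, 77.2]
contact_force: [5.8, -1.1, 5.9]
opening: 0.0002
```

>>> carry_out(delta_pos=[[0,-0.001,0],[0,-0.002,0]], delta_rot=[[0,0,0],[0,0,0]], gripper=[1,1])

```text
time_s: 5.92
eef_pos: [0.521, -0.0184, 0.0601]
tool_rot: [179.7, -0.1, 77.2]
contact_force: [4.8, -1.5, 5.5]
opening: 0.0002
```

>>> carry_out(delta_pos=[[0,-0.001,0],[0,-0.002,0]], delta_rot=[[0,0,0],[0,0,0]], gripper=[1,1])

```text
time_s: 6.18
eef_pos: [0.519, -0.0179, 0.0601]
tool_rot: [179.7, -0.1, 77.2]
contact_force: [4.9, -2.0, 4.9]
opening: 0.0001
```

>>> carry_out(delta_pos=[[0,-0.001,0],[0,-0.002,0]], delta_rot=[[0,0,0],[0,0,0]], gripper=[1,1])

```text
time_s: 6.42
eef_pos: [0.5176, -0.0176, 0.0601]
tool_rot: [179.7, -0.1, 77.2]
contact_force: [8.7, -2.4, 3.3]
opening: 0.0002
```

>>> carry_out(delta_pos=[[0,-0.001,0],[0,-0.001,0]], delta_rot=[[0,0,0],[0,0,0]], gripper=[1,1])

```text
time_s: 6.68
eef_pos: [0.5176, -0.0176, 0.0601]
tool_rot: [179.6, -0.1, 77.2]
contact_force: [8.6, -2.9, 4.1]
opening: 0.0002
```

```bash
python3 -c "
from h import *
delta([*mix(.012,0),.07])
c=cap('scene','s4');cv2.imwrite('pics/s4c.png',cv2.convertScaleAbs(cv2.resize(c['frame'][130:305,205:365,::-1],None,fx=3,fy=3,interpolation=2),alpha=1.6))"
```

```text
t 6.67 eef [ 0.5176 -0.0176  0.0601] [ 1.7959e+02 -1.1000e-01  7.7150e+01] F [ 8.59 -2.85  4.15] op 0.0002
dpos [ 0.0002  0.073  -0.0094] drot/30 [ 0.0138 -0.0036 -0.0017]
```

View pics/s4c.png

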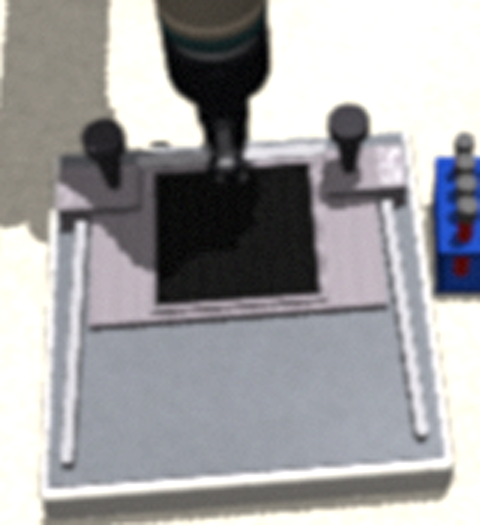

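The tray's rear edge now runs from about (92,326) to (386,304) in the crop. The tool stopped advancing and the force rose, so the tray is on the stop. Lifting and going over the left drift.

>>> carry_out(delta_pos=[[0,0,-0.02],[0,0,-0.07],[0,0,-0.11],[0,0,-0.11],[0,0,-0.11]], delta_rot=[[0,0,0],[0,0,0],[0,0,0],[0,0,0],[0,0,0]], gripper=[1,1,1,1,1])

```text
time_s: 7.35
eef_pos: [0.5119, -0.0174, 0.1682]
tool_rot: [-179.8, 0.1, 77.2]
contact_force: [0.4, 0.7, -1.6]
opening: -0.0005
```

```bash
python3 -c "
from h import *
delta([.5535,.067,.165])
def m(p): d=p[:2]-O; return np.round([d@e*1e3,d@n*1e3],1)
c=pickle.load(open(f'pics/s4.pkl','rb'))
print([m(ray(c,a/3+205-.33,b/3+130-.33,.056)) for a,b in [(91,326),(386,304)]])"
```

```text
t 7.35 eef [ 0.5119 -0.0174  0.1682] [-1.798e+02  6.000e-02  7.718e+01] F [ 0.39  0.68 -1.64] op -0.0005
dpos [0.0915 0.0218 0.003 ] drot/30 [-0.0067  0.002  -0.0005]
[array([  63.9, -107.8]), array([ 63.4, 109.6])]
```

>>> carry_out(delta_pos=[[0.05,0.012,0],[0.0915,0.022,0],[0.0915,0.022,0],[0.0915,0.022,0]], delta_rot=[[0,0,0],[0,0,0],[0,0,0],[0,0,0]], gripper=[1,1,1,1])

```text
time_s: 7.85
eef_pos: [0.5538, 0.0663, 0.1675]
tool_rot: [-179.8, 0.1, 77.2]
contact_force: [0.1, -0.0, -0.1]
opening: -0.0002
```

```bash
python3 -c "
from h import *
delta([.5535,.067,.142])
c=cap('scene','s5');cv2.imwrite('pics/s5c.png',cv2.convertScaleAbs(cv2.resize(c['frame'][130:305,205:365,::-1],None,fx=3,fy=3,interpolation=2),alpha=1.6))
c=cap('top','t5');cv2.imwrite('pics/t5c.png',cv2.convertScaleAbs(cv2.resize(c['frame'][95:285,270:460,::-1],None,fx=3,fy=3,interpolation=2),alpha=1.6))"
```

```text
t 7.85 eef [0.5538 0.0663 0.1675] [-1.7977e+02  1.4000e-01  7.7200e+01] F [ 0.14 -0.01 -0.13] op -0.0002
dpos [ 0.0007 -0.0003  0.0255] drot/30 [-0.0077  0.0047  0.    ]
```

View pics/s5c.png

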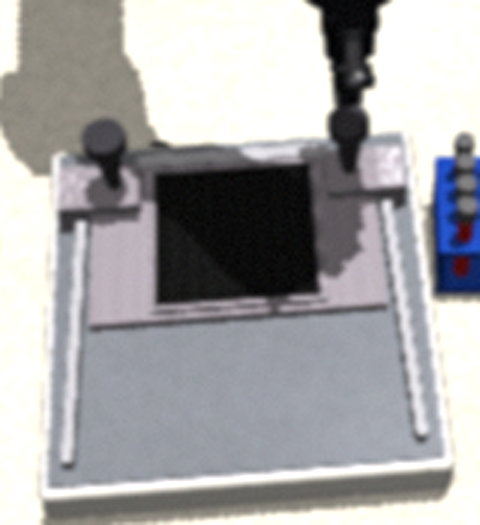

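View pics/t5c.png

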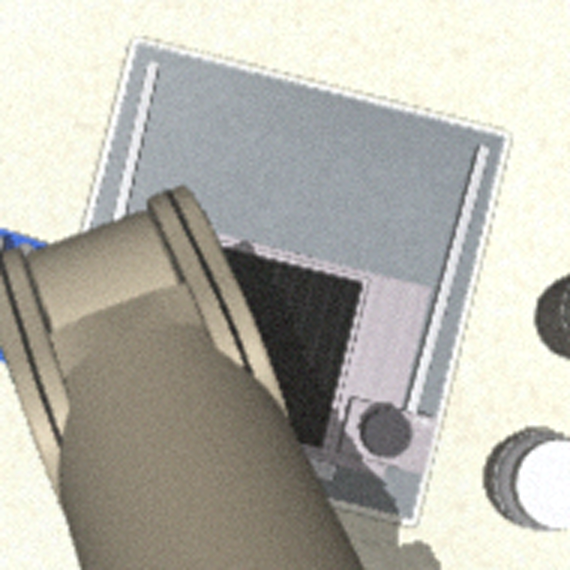

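The scene view shows the fingertips at crop (350,80), directly above the left head at (348,120), and the tray still at the stop. Pushing down.

>>> carry_out(delta_pos=[[0,0,0.015],[0,0,0.024],[0,0,0.029],[0,0,0.034]], delta_rot=[[0,0,0],[0,0,0],[0,0,0],[0,0,0]], gripper=[1,1,1,1])

```text
time_s: 8.45
eef_pos: [0.5552, 0.0668, 0.135]
tool_rot: [-180.0, 0.0, 77.2]
contact_force: [-0.8, -0.6, 3.3]
opening: -0.0001
```

>>> carry_out(delta_pos=[[0,0,0.004],[0,0,0.008],[0,0,0.012],[0,0,0.016],[0,0,0.02]], delta_rot=[[0,0,0],[0,0,0],[0,0,0],[0,0,0],[0,0,0]], gripper=[1,1,1,1,1])

```text
time_s: 9.07
eef_pos: [0.5556, 0.067, 0.1151]
tool_rot: [-180.0, 0.0, 77.2]
contact_force: [-2.3, -0.9, 3.6]
opening: -0.0001
```

>>> carry_out(delta_pos=[[0,0,0.004],[0,0,0.008],[0,0,0.012],[0,0,0.016],[0,0,0.02]], delta_rot=[[0,0,0],[0,0,0],[0,0,0],[0,0,0],[0,0,0]], gripper=[1,1,1,1,1])

```text
time_s: 9.7
eef_pos: [0.5556, 0.067, 0.0952]
tool_rot: [180.0, 0.0, 77.2]
contact_force: [-1.8, -1.6, 4.3]
opening: -0.0001
```

>>> carry_out(delta_pos=[[0,0,0.003],[0,0,0.006],[0,0,0.006]], delta_rot=[[0,0,0],[0,0,0],[0,0,0]], gripper=[1,1,1])

```text
time_s: 10.07
eef_pos: [0.5556, 0.067, 0.09]
tool_rot: [180.0, 0.0, 77.2]
contact_force: [-4.2, -1.9, 10.4]
opening: -0.0
```

>>> carry_out(delta_pos=[[0,0,0.001],[0,0,0.002],[0,0,0.002]], delta_rot=[[0,0,0],[0,0,0],[0,0,0]], gripper=[1,1,1])

```text
time_s: 10.45
eef_pos: [0.5557, 0.067, 0.0899]
tool_rot: [179.9, 0.0, 77.2]
contact_force: [-7.6, -2.4, 26.9]
opening: -0.0
```

>>> carry_out(delta_pos=[[0,0,-0.04],[0,0,-0.08],[0,0,-0.08],[0,0,-0.08]], delta_rot=[[0,0,0],[0,0,0],[0,0,0],[0,0,0]], gripper=[1,1,1,1])

```text
time_s: 10.95
eef_pos: [0.5557, 0.0673, 0.1667]
tool_rot: [180.0, -0.0, 77.2]
contact_force: [-0.2, -0.0, 0.4]
opening: -0.0004
```

```bash
python3 -c "
from h import *
delta([.5135,-.1085,.17])
c=cap('scene','s6');cv2.imwrite('pics/s6c.png',cv2.convertScaleAbs(cv2.resize(c['frame'][130:305,205:365,::-1],None,fx=3,fy=3,interpolation=2),alpha=1.6))"
```

```text
t 10.95 eef [0.5557 0.0673 0.1667] [ 1.7999e+02 -2.0000e-02  7.7190e+01] F [-0.17 -0.04  0.41] op -0.0004
dpos [-0.1807 -0.0021 -0.0033] drot/30 [ 0.0002 -0.0007 -0.0003]
```

View pics/s6c.png

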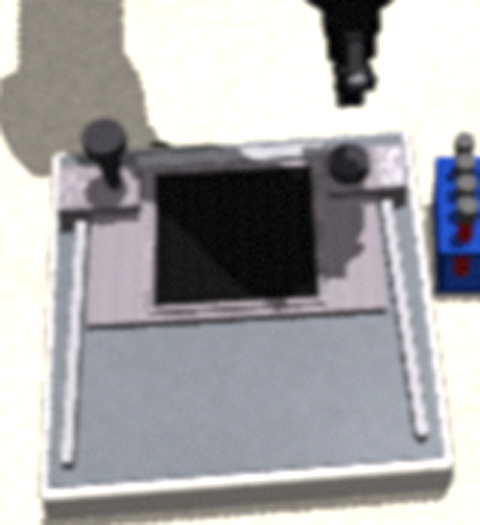

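The left drift is home, with its head resting on the jaw at crop (348,163). Now the right one.

>>> carry_out(delta_pos=[[-0.06,-0.001,-0.003],[-0.12,-0.001,-0.003],[-0.1805,-0.002,-0.003],[-0.1805,-0.002,-0.003],[-0.1805,-0.002,-0.003]], delta_rot=[[0,0,0],[0,0,0],[0,0,0],[0,0,0],[0,0,0]], gripper=[1,1,1,1,1])

```text
time_s: 11.62
eef_pos: [0.5133, -0.1081, 0.1693]
tool_rot: [-179.9, -0.1, 77.2]
contact_force: [0.6, 1.3, -0.0]
opening: 0.0
```

```bash
python3 -c "
from h import *
delta([.5135,-.1085,.142])
c=cap('scene','s7');cv2.imwrite('pics/s7c.png',cv2.convertScaleAbs(cv2.resize(c['frame'][130:305,205:365,::-1],None,fx=3,fy=3,interpolation=2),alpha=1.6))"
```

```text
t 11.62 eef [ 0.5133 -0.1081  0.1693] [-1.7991e+02 -5.0000e-02  7.7150e+01] F [ 0.6   1.32 -0.02] op 0.0
dpos [-0.0004  0.0003  0.0273] drot/30 [-0.0029 -0.0017 -0.0016]
```

View pics/s7c.png

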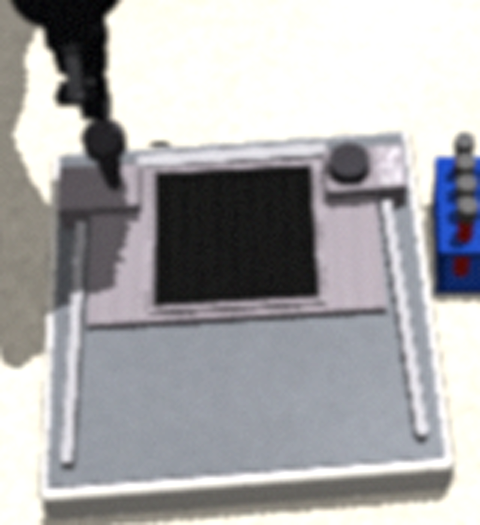

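The fingertips at crop (95,112) lie on the line continuing the right drift's axis, so they are above its head at (103,138). Pushing down.

>>> carry_out(delta_pos=[[0,0,0.015],[0,0,0.024],[0,0,0.03],[0,0,0.035]], delta_rot=[[0,0,0],[0,0,0],[0,0,0],[0,0,0]], gripper=[1,1,1,1])

```text
time_s: 12.18
eef_pos: [0.5132, -0.1077, 0.1349]
tool_rot: [-179.9, -0.0, 77.2]
contact_force: [-1.7, 2.4, 3.7]
opening: -0.0001
```

>>> carry_out(delta_pos=[[0,0,0.004],[0,0,0.008],[0,0,0.012],[0,0,0.016],[0,0,0.02]], delta_rot=[[0,0,0],[0,0,0],[0,0,0],[0,0,0],[0,0,0]], gripper=[1,1,1,1,1])

```text
time_s: 12.8
eef_pos: [0.5138, -0.1084, 0.1151]
tool_rot: [180.0, -0.0, 77.2]
contact_force: [-0.8, 2.1, 4.1]
opening: -0.0004
```

>>> carry_out(delta_pos=[[0,0,0.004],[0,0,0.008],[0,0,0.012],[0,0,0.016],[0,0,0.02]], delta_rot=[[0,0,0],[0,0,0],[0,0,0],[0,0,0],[0,0,0]], gripper=[1,1,1,1,1])

```text
time_s: 13.42
eef_pos: [0.5137, -0.1084, 0.0952]
tool_rot: [180.0, -0.0, 77.2]
contact_force: [-1.2, 3.2, 5.0]
opening: 0.0
```

>>> carry_out(delta_pos=[[0,0,0.003],[0,0,0.006],[0,0,0.007],[0,0,0.007]], delta_rot=[[0,0,0],[0,0,0],[0,0,0],[0,0,0]], gripper=[1,1,1,1])

```text
time_s: 13.92
eef_pos: [0.5139, -0.1083, 0.0899]
tool_rot: [179.9, 0.0, 77.2]
contact_force: [-4.3, 3.0, 20.7]
opening: -0.0
```

>>> carry_out(delta_pos=[[0,0,-0.04],[0,0,-0.1],[0,0,-0.15],[0,0,-0.15],[0,0,-0.15]], delta_rot=[[0,0,0],[0,0,0],[0,0,0],[0,0,0],[0,0,0]], gripper=[1,1,1,1,1])

```text
time_s: 14.55
eef_pos: [0.5131, -0.1093, 0.2376]
tool_rot: [-180.0, 0.0, 77.1]
contact_force: [-0.3, -0.4, -0.6]
opening: -0.0003
```

```bash
python3 -c "
from h import *
delta([.5135,-.1085,.142])
c=cap('scene','s8');cv2.imwrite('pics/s8c.png',cv2.convertScaleAbs(cv2.resize(c['frame'][130:310,150:430,::-1],None,fx=2.8,fy=2.8,interpolation=2),alpha=1.6))
def m(p): d=p[:2]-O; return np.round([d@e*1e3,d@n*1e3],1)
a=pickle.load(open('pics/s1.pkl','rb'))['frame'].astype(int)
"
```

```text
t 14.55 eef [ 0.5131 -0.1093  0.2376] [-1.7996e+02  5.0000e-02  7.7130e+01] F [-0.32 -0.36 -0.59] op -0.0003
dpos [0.0009 0.0003 0.0956] drot/30 [-0.0013  0.0016 -0.0022]
```

View pics/s8c.png

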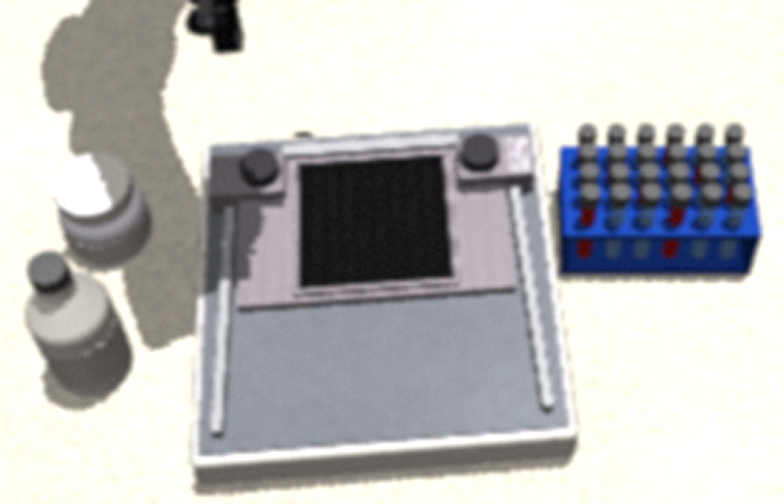

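Both heads rest on their jaws, at crop (260,167) and (478,152). The tray is flat and square, and the rack, bottle and jar are standing. I'll do a last numeric check, then hand in.

```bash
python3 -c "
from h import *
def m(p): d=p[:2]-O; return np.round([d@e*1e3,d@n*1e3],1)
c=pickle.load(open('pics/s8.pkl','rb')); g=lambda a,b,z:m(ray(c,a/2.8+150-.3,b/2.8+130-.3,z))
print('rear',g(238,310,.056),g(515,290,.056),'heads',g(260,165,.09),g(478,150,.09))
print('mat',np.mean([g(*p,.06) for p in[(300,167),(442,157),(452,277),(301,287)]],0))
d=np.abs(c['frame'].astype(int)-pickle.load(open('pics/scene0.pkl','rb'))['frame']).max(2)>60
print('changed px rack',d[170:232,348:425].sum(),'bottle/jar',d[180:275,155:208].sum())
ctrl.close_job()"
```

```text
rear [  69.1 -108.4] [ 69.3 109.7] heads [-45.1 -87.7] [-45.3  89.9]
mat [-3.675  1.175]
changed px rack 0 bottle/jar 861
the job is handed in; nothing more can be done
```

I drew the tray to the front stop with both drifts raised, then pushed the left and right drifts home. After that I lifted clear and handed the job in at about 14.6 s of the 72 s; no verdict is reported.

**Front stop:** the tool stopped advancing and the pull rose from about 5 N to 9 N, so the tray was against the stop.

**Drifts:** each push stopped with the tool at z = 0.090 m, the fully home height, at 27 N on the left and 21 N on the right. In the last picture both heads rest on their jaws and measure at x about -45 mm and y about +90 and -88 mm in the mixer frame.

**Tray:** the rear edge measured 69.1 and 69.3 mm at its two ends, against 70 mm when locked, so it lies square and in line.

**Checks that disagreed:**
- The hand-picked mat corners put the tray centre at x = -3.7 mm instead of 0. I trust the rear edge and the drifts' full depth more.
- A pixel comparison with the start found no change at the tube rack. It found 861 changed pixels around the bottle and jar, where the arm's shadow now falls. Both look upright, and the tool's path kept clear of them, but I did not measure their positions.

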